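Bring the red bangle round to the pointer

TASK

Turn the sorting carousel, by pushing on one of its upright blue dividers with a fingertip, until the red bangle lies squarely in line with the yellow pointer, and leave it standing still there. Push gently: do not pinch the dividers, do not touch or pick up any of the bangles, which just ride round in their bays, and leave everything else on the table where it is.

Things in the scene. Friction and masses are not known exactly. Their poses are not given: they have to be found in the camera images.
- red_bangle: the loose red bangle: rigid plastic ring, 64 mm outside, 50 mm inside, 14 mm high, lying flat in one bay of the carousel about 100 mm from its axis; origin at the centre of its underside
- carousel: the turntable: wooden disc 300 mm across, 14 mm thick, top 36 mm above the table; origin at its underside centre, on its vertical axis. Turns either way without stops; needs about 2 N at a divider, stops as soon as pushing stops, cannot be lifted. Five blue dividers stand on it like spokes, 72 deg apart (36, 108, .. deg from its own x axis), with one bangle in the middle of each bay between
- hub_top (a point): the top of the dark hub, 44 mm across, in the middle of the carousel; on the axis, 107 mm above the table
- stand: the fixed dark steel foot under the turntable; origin on the table, under the axis. Its own -x axis runs from the turntable's axis out to the pointer. A low arm (6 mm high) leads out to a flat yellow post, 34 mm wide and 115 mm high, 200 mm from the axis, which carries the pointer low down
- pointer_tip (a point): the tip of the yellow cone-shaped pointer (34 mm long, 36 mm wide at its base), 158 mm from the axis and 44 mm above the table, just outside the disc's rim, pointing in to the axis
- divider0 (a point): middle of the top edge of a blue divider, 110 mm from the axis, 101 mm above the table (the one at 36 deg from the carousel's own x axis); the divider is an upright blue plate 6 mm thick, 65 mm high from the disc, running radially from 22 to 144 mm from the axis
- divider1 (a point): middle of the top edge of a blue divider, 110 mm from the axis, 101 mm above the table (the one at 108 deg from the carousel's own x axis); the divider is an upright blue plate 6 mm thick, 65 mm high from the disc, running radially from 22 to 144 mm from the axis
- divider2 (a point): middle of the top edge of a blue divider, 110 mm from the axis, 101 mm above the table (the one at 180 deg from the carousel's own x axis); the divider is an upright blue plate 6 mm thick, 65 mm high from the disc, running radially from 22 to 144 mm from the axis
- divider3 (a point): middle of the top edge of a blue divider, 110 mm from the axis, 101 mm above the table (the one at 252 deg from the carousel's own x axis); the divider is an upright blue plate 6 mm thick, 65 mm high from the disc, running radially from 22 to 144 mm from the axis
- divider4 (a point): middle of the top edge of a blue divider, 110 mm from the axis, 101 mm above the table (the one at 324 deg from the carousel's own x axis); the divider is an upright blue plate 6 mm thick, 65 mm high from the disc, running radially from 22 to 144 mm from the axis
- blue_bangle: the loose blue bangle, same size as the red one, in another bay; to be left lying in its bay
- green_bangle: the loose green bangle, same size as the red one, in another bay; to be left lying in its bay
- white_bangle: the loose white bangle, same size as the red one, in another bay; to be left lying in its bay
- black_bangle: the loose black bangle, same size as the red one, in another bay; to be left lying in its bay
- clasp_jar: closed jar of clasps, 60 mm across, 75 mm high, beside the carousel; origin under its centre
- mug: white mug, 80 mm across, 90 mm high; origin under its centre
- tape_roll: brown roll of tape lying flat, 90 mm across, 24 mm high; origin under its centre
- cord_spool: orange spool standing upright, 54 mm across, 52 mm high; origin under its centre
- screwdriver: screwdriver lying on the table; origin under its middle
- phone: black phone lying flat, 150 x 72 x 9 mm; origin under its centre
Not all that is in view belongs to the job. Of the things that look like the black_bangle, the smaller one is meant.

How it is judged:
At the end, for the whole second after the job is handed in: The centre of the red bangle is within 15 mm sideways of the line from the carousel's axis to the pointer, on the pointer's side; the carousel is at rest (under 0.05 rad/s); all five bangles lie flat on the disc, 78 to 122 mm from the axis (they start at about 100) (y of red_bangle in the frame of stand between -0.015 and 0.015 m and x of red_bangle in the frame of stand below -0.07 m and angular speed of carousel below 0.05 rad/s and horizontal distance between red_bangle and hub_top between 0.078 and 0.122 m and height (world z) of each of red_bangle, blue_bangle, green_bangle, white_bangle, black_bangle below 0.046 m and angle between each of red_bangle, blue_bangle, green_bangle, white_bangle, black_bangle's own z axis and vertical below 0.15 rad and horizontal distance between blue_bangle and hub_top between 0.078 and 0.122 m and horizontal distance between green_bangle and hub_top between 0.078 and 0.122 m and horizontal distance between white_bangle and hub_top between 0.078 and 0.122 m and horizontal distance between black_bangle and hub_top between 0.078 and 0.122 m); the robot touches nothing.
It fails at once if a bangle is touched by the robot (over 0.5 N) (contact force between any of the fingers, the arm and red_bangle above 0.5 N or contact force between any of the fingers, the arm and blue_bangle above 0.5 N or contact force between any of the fingers, the arm and green_bangle above 0.5 N or contact force between any of the fingers, the arm and white_bangle above 0.5 N or contact force between any of the fingers, the arm and black_bangle above 0.5 N).
It fails at once if a bangle is lifted more than 10 mm or tipped (height (world z) of any of red_bangle, blue_bangle, green_bangle, white_bangle, black_bangle above 0.046 m or angle between any of red_bangle, blue_bangle, green_bangle, white_bangle, black_bangle's own z axis and vertical above 0.3 rad).
It fails at once if a divider is pinched (pressed on both faces at once) ((contact force between the fingers and carousel_c2 above 1 N and contact force between the fingers and carousel_c3 above 1 N) or (contact force between the fingers and carousel_c4 above 1 N and contact force between the fingers and carousel_c5 above 1 N) or (contact force between the fingers and carousel_c6 above 1 N and contact force between the fingers and carousel_c7 above 1 N) or (contact force between the fingers and carousel_c8 above 1 N and contact force between the fingers and carousel_c9 above 1 N) or (contact force between the fingers and carousel_c10 above 1 N and contact force between the fingers and carousel_c11 above 1 N)).
It fails at once if the carousel is shoved hard (over 25 N) or spun (over 2.5 rad/s) (contact force between any of the fingers, the arm and carousel above 25 N or angular speed of carousel above 2.5 rad/s).
It fails at once if something else on the table is moved more than 15 mm (distance of any of clasp_jar, mug, tape_roll, cord_spool, screwdriver, phone from where it was at the start of the episode above 0.015 m).
It also fails if it takes over 45 s, if anything falls off the work surface, if the arm or the gripper's body presses on something with over 40 N, if the wrist force passes 120 N, or if a joint passes its speed limit or range.

ROBOT

A 6-joint arm with a two-finger parallel gripper is mounted at the origin on the work surface. World frame = base frame: x ahead of the robot, y to its left, z up, the work surface at z = 0. Lengths are in m, angles in rad, forces in N, time in s.
With the tool pointing down it reaches from about 0.325 to 0.85 m from the base axis. Payload 15.5 kg.
Tool frame: the origin (TCP) lies midway between the tips of the shut fingers; the grasp point (between the pads) lies ctrl.hold_point_z behind it (ctrl.hold_point_z is the distance from the TCP to the grasp point, in m); z points along the fingers, y is the direction in which the jaws open and shut (so a half turn about z gives the same grasp; the last joint's range is limited). The gripper opens to 91 mm and grips with 3 to 60 N. Pads are 32 mm wide; open, the fingers measure 118 mm over their backs; the gripper's body (76 mm by 178 mm) begins 60 mm behind the grasp point.
Start: joints at [1.022, 0.494, 1.345, -0, 1.302, -0.096], TCP at [0.273, 0.562, 0.214] pointing down, gripper open.
Joint ranges: [-2.91, 2.91], [-0.82, 2.16], [0.22, 2.67], [-1.22, 4.37], [0.12, 2.79], [-3.08, 3.08]. Speed limits (rad/s): [1.89, 1.89, 2.57, 3.01, 3.01, 3.01].

INTERFACE

Orientations are given as a rotation vector (axis times angle).
In Python, from workcell import ctrl, capture, camera_params gives the robot as it stands.
- The arm moves only by the tool step_arm, never from a script. Its argument "rows" is one flat list of numbers, 7 for each row, row after row: the turn, a rotation vector about the world's x, y, z in rad, then the shift along the world's x, y, z in mm, then the finger opening in mm, from 0 to 91.2. In form: [wx, wy, wz, x, y, z, claw, wx, wy, wz, x, y, z, claw, ...]. A call has 1 to 8 rows; each row shifts and turns the commanded pose from where the row before left it; what a row does not reach is not made up. A row lasts 1/8 s, in which the tool goes at most 62.5 mm and 10.7 degrees, less where a joint would pass 70% of its speed; a pose out of reach is approached as far as the arm can. A call is refused whole if a number of a shift passes 62.5 or a number of a turn 0.188, either way. A call with a gripper value outside its range is refused whole. The fingers move at their own pace and stop on an object; the grip force is fixed at half the most. Time passes only in rows, so rows that do not move let the fingers close. It gives the time, the measured TCP pose, the force and the opening at its end, in the units of the state.
- ctrl.read_state(): the state, without advancing time (a new reading comes with each control period).
- capture(name): name is "scene" or "top"; returns the picture (480x640x3 uint8, red, green, blue); there is no depth.
- camera_params(name): a dict with "camera_matrix" (3x3 intrinsics, pixels), "dist_coeffs" ([k1, k2, p1, p2, k3] as OpenCV has them; the pictures are not rectified), "eye" and "rotation" of the camera in the world. Camera axes: x right, y down, z forward; pixel columns grow to the right and rows downward; lengths in m; the calibration is good to about 2 mm. A picture is of the moment at which its call begins. camera_params takes no time and is no camera call.
- ctrl.sign_off(): hands the job in, once; it reports no verdict.
The state is a dict: "time": time; "qpos": joint angles; "qd": joint speeds; "tau": joint torques, N m; "eef_pos": TCP position; "ee_rot": TCP orientation; "ft_force": force on the tool from outside, world axes, zero at the start; "ft_torque": the same for the moment, N m; "finger_gap": finger opening in m.
Only numpy, scipy, OpenCV 4.12 (cv2) and the standard library are available. Lean on these libraries where they do the work, as an engineer would, in place of code of your own. Each camera call takes 0.05 s, during which the arm holds its last target. There are 200 camera calls.

## Working session

There is one attempt and no reset: what is moved stays moved. The work goes in short steps, Python scripts to look and compute and a tool call to move; the robot and the scene stay as the last step left them, time stands still between calls to the robot, and variables do not carry over. Pictures are saved under pics/ and viewed, about 8 in all and at most 12, crops included, and the job is handed in when it is done.

Besides the shell and the picture viewer there is one more tool, called after ">>>" as a command line: name --argument value ..., lists and objects as JSON in quotes. step_arm: Moves the arm, as the interface text tells. Its arguments: {"type":"object","properties":{"rows":{"type":"array"}},"required":["rows"]}

```bash
mkdir -p pics; python3 - <<'E'
from workcell import ctrl,capture,camera_params
import cv2
for n in("scene","top"):
    cv2.imwrite(f"pics/{n}0.png",capture(n)[:,:,::-1]); p=camera_params(n); print(n,p)
print(ctrl.read_state(),ctrl.hold_point_z)
E
```

```text
scene {'camera_matrix': array([[461.95986797,   0.        , 317.90781791],
       [  0.        , 461.95986797, 244.01599436],
       [  0.        ,   0.        ,   1.        ]]), 'dist_coeffs': array([0.03403497, 0.        , 0.        , 0.        , 0.        ]), 'eye': array([0.79009746, 0.58561686, 0.82386506]), 'rotation': array([-0.6327944 , -2.69143155,  1.06610137])}
top {'camera_matrix': array([[471.72371005,   0.        , 317.67923171],
       [  0.        , 471.72371005, 239.89963459],
       [  0.        ,   0.        ,   1.        ]]), 'dist_coeffs': array([0.0255189, 0.       , 0.       , 0.       , 0.       ]), 'eye': array([ 0.25341231, -0.00322233,  1.33610946]), 'rotation': array([-2.11206216,  2.11421616, -0.18468853])}
{'time': 0.1, 'qpos': array([ 1.02251089e+00,  4.94117632e-01,  1.34600650e+00, -8.39017590e-06,
        1.30250113e+00, -9.54779901e-02]), 'qd': array([-0.00294746, -0.00084798, -0.0019181 ,  0.00047972, -0.00205046,
        0.00082738]), 'tau': array([ 1.27321546e-03, -8.80253291e+01, -3.82549560e+01,  7.08092283e-02,
        4.82862862e-02, -4.45469368e-05]), 'eef_pos': array([0.27325826, 0.56175586, 0.21342125]), 'ee_rot': array([-7.05132286e-01, -3.06110867e+00,  1.54257461e-03]), 'ft_force': array([-0.43945748, -0.10852469, -0.01180089]), 'ft_torque': array([-0.01240169, -0.04138911, -0.03032838]), 'finger_gap': 0.09107518349939916} 0.0188
```

View pics/scene0.png

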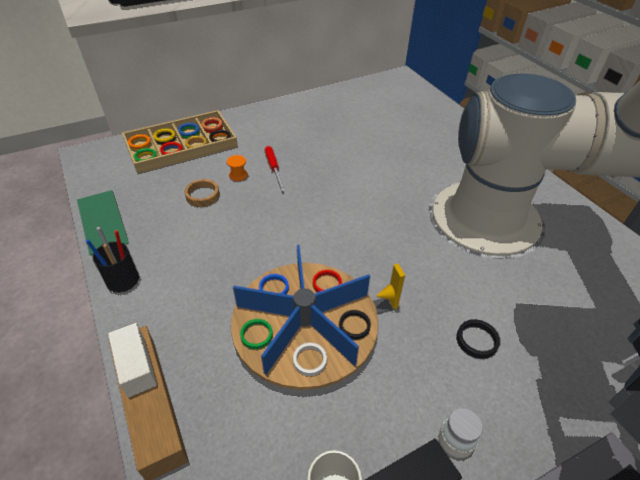

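View pics/top0.png

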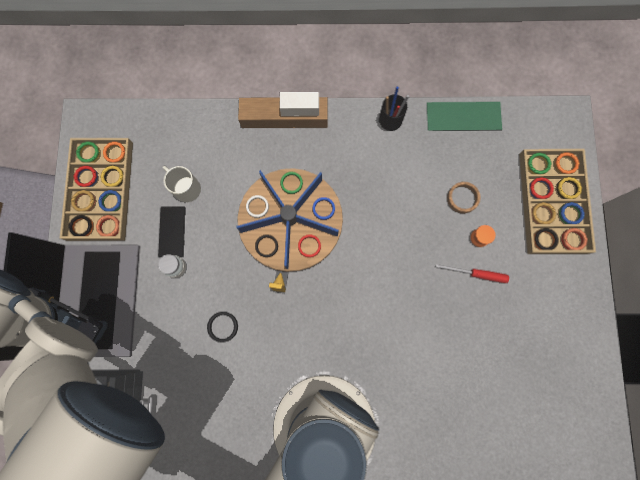

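```bash
cat > h.py <<'E'
import cv2,numpy as np
from workcell import ctrl,capture,camera_params
def px2w(n,uv,z):
    p=camera_params(n);R=cv2.Rodrigues(p["rotation"])[0]
    u=cv2.undistortPoints(np.array([[uv]],float),p["camera_matrix"],p["dist_coeffs"])[0,0]
    d=R@np.array([u[0],u[1],1]);e=p["eye"];return e+d*(z-e[2])/d[2]
def w2px(n,P):
    p=camera_params(n);R=cv2.Rodrigues(p["rotation"])[0]
    return cv2.projectPoints(np.atleast_2d(P).astype(float),cv2.Rodrigues(R.T)[0],-R.T@p["eye"],p["camera_matrix"],p["dist_coeffs"])[0][:,0]
E
python3 - <<'E'
from h import *
for nm,n,uv,z in[("hub","top",(288.5,213),.107),("hub","scene",(304,295),.107),("red","top",(309.5,246),.043),("red","scene",(327,282),.043),("tip","scene",(376,295),.044),("black","top",(266,246),.043),("green","top",(291,183),.043),("jar","top",(169,265),.075)]:
    print(nm,n,px2w(n,uv,z).round(4))
im=cv2.imread("pics/top0.png")
cv2.imwrite("pics/crop_t.png",cv2.resize(im[160:300,220:360],None,fx=4,fy=4,interpolation=cv2.INTER_CUBIC))
im=cv2.imread("pics/scene0.png")
cv2.imwrite("pics/crop_s.png",cv2.resize(im[235:395,220:420],None,fx=4,fy=3.75,interpolation=cv2.INTER_CUBIC))
E
```

```text
hub top [0.5655 0.0965 0.107 ]
hub scene [0.5659 0.093  0.107 ]
red top [0.4869 0.042  0.043 ]
red scene [0.4864 0.0395 0.043 ]
tip scene [0.4104 0.1167 0.044 ]
black top [0.4872 0.1634 0.043 ]
green top [0.6701 0.0956 0.043 ]
jar top [0.4299 0.4206 0.075 ]
```

View pics/crop_t.png

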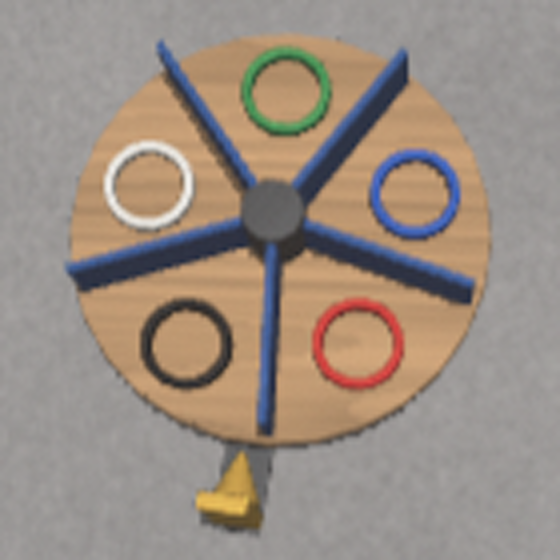

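View pics/crop_s.png

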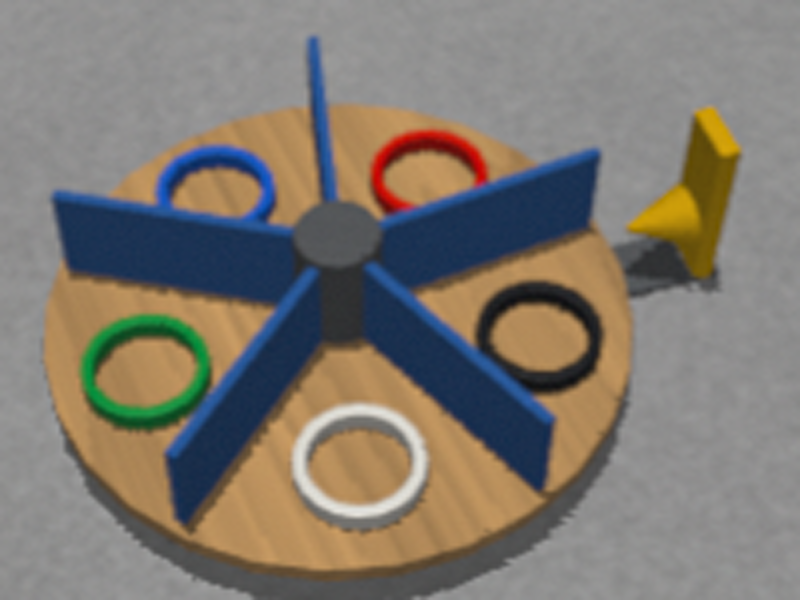

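The black bangle meant is the small one on the disc (266,246 top); the larger loose ring (222,326) is a lookalike. The only red ring on the disc is at (310,246), and the pointer tip is at (280,272). Red has to turn clockwise by about 42°. Next I fit the divider angles and plan the path.

```bash
cat > plan.py <<'E'
from h import *
T=lambda x,y:(220+x/4-.375,160+y/4-.375)
S=lambda x,y:(220+x/4-.375,235+y/3.75-.37)
A=np.mean([px2w("top",T(272,210),.107),px2w("scene",S(338,231),.107)],0)[:2]
E
python3 - <<'E'
from plan import *
print("hub",px2w("top",T(272,210),.107),px2w("scene",S(338,231),.107),"A",A)
def rep(n,l,z):
    for k,uv in l.items():
        P=px2w(n,uv,z)[:2]-A; print(n,k,P.round(4),np.hypot(*P).round(4),(np.degrees(np.arctan2(P[1],P[0]))%360).round(1))
rep("top",dict(tip=T(241,450)),.044);rep("scene",dict(tip=S(628,227)),.044)
rep("top",dict(red=T(358,343),blk=T(187,343),wht=T(149,185),grn=T(287,90),blu=T(415,194)),.050)
rep("scene",dict(wht=S(360,463),blk=S(540,330),grn=S(146,364)),.050)
rep("top",dict(dL=T(68,268),dUL=T(160,43),dUR=T(404,53),dR=T(473,284),dB=T(265,410)),.101)
rep("scene",dict(d1=S(598,152),d2=S(551,419),d3=S(172,456),d4=S(57,193),d5=S(314,38)),.101)
s=ctrl.read_state();print(s["eef_pos"])
E
```

```text
hub [0.56795576 0.0989033  0.107     ] [0.56691259 0.09578693 0.107     ] A [0.56743417 0.09734511]
top tip [-0.1537  0.026 ] 0.1559 170.4
scene tip [-0.158   0.0203] 0.1593 172.7
top red [-0.0801 -0.0546] 0.0969 214.3
top blk [-0.0798  0.0641] 0.1024 141.2
top wht [0.0336 0.0934] 0.0992 70.2
top grn [ 0.103  -0.0033] 0.1031 358.2
top blu [ 0.0263 -0.0943] 0.0979 285.6
scene wht [0.0341 0.0933] 0.0993 69.9
scene blk [-0.0801  0.0625] 0.1016 142.0
scene grn [ 0.1024 -0.0046] 0.1025 357.5
top dL [-0.0376  0.1388] 0.1438 105.2
top dUL [0.1206 0.0806] 0.145 33.8
top dUR [ 0.1126 -0.0871] 0.1423 322.3
top dR [-0.0494 -0.1332] 0.1421 249.6
top dB [-0.1342  0.005 ] 0.1343 177.9
scene d1 [-0.1431  0.0048] 0.1432 178.1
scene d2 [-0.0397  0.1361] 0.1418 106.3
scene d3 [0.1183 0.0795] 0.1426 33.9
scene d4 [ 0.1112 -0.0896] 0.1428 321.1
scene d5 [-0.0499 -0.1352] 0.1442 249.8
[0.27325826 0.56175586 0.21342125]
```

>>> step_arm --rows '[0,0,0.0915,29,-46.5,0,0,0,0,0.0915,29,-46.5,0,0,0,0,0.0915,29,-46.5,0,0,0,0,0.0915,29,-46.5,0,0,0,0,0.0915,29,-46.5,0,0,0,0,0.0915,29,-46.5,0,0,0,0,0.0915,29,-46.5,0,0,0,0,0.0915,28,-47.5,0,0]'

```text
time: 1.1
eef_pos: [0.5051, 0.1874, 0.2138]
ee_rot: [0.442, -3.11, -0.0]
ft_force: [0.0, 0.5, -0.6]
finger_gap: 0.014
```

>>> step_arm --rows '[0,0,0,0,0,0,0,0,0,0,0,0,0,0]'

```text
time: 1.35
eef_pos: [0.5041, 0.189, 0.2137]
ee_rot: [0.435, -3.111, -0.0]
ft_force: [-0.3, 0.6, 0.7]
finger_gap: 0.0008
```

```bash
python3 - <<'E'
from plan import *
s=ctrl.read_state();R=cv2.Rodrigues(s["ee_rot"])[0];print(s["time"],s["eef_pos"],np.degrees(np.arctan2(R[1,1],R[0,1])),R[:,2],s["finger_gap"],s["qpos"])
cv2.imwrite("pics/s1.png",capture("scene")[150:420,180:500,::-1].repeat(2,0).repeat(2,1))
E
```

```text
1.35 [0.50411561 0.18902428 0.21368735] 105.9164656687011 [-7.01568520e-04  6.67458641e-05 -9.99999752e-01] 0.000794898347946543 [ 2.47653524e-01  3.72720536e-01  1.55907567e+00  2.52928246e-04
  1.21046026e+00 -1.60102688e+00]
```

View pics/s1.png

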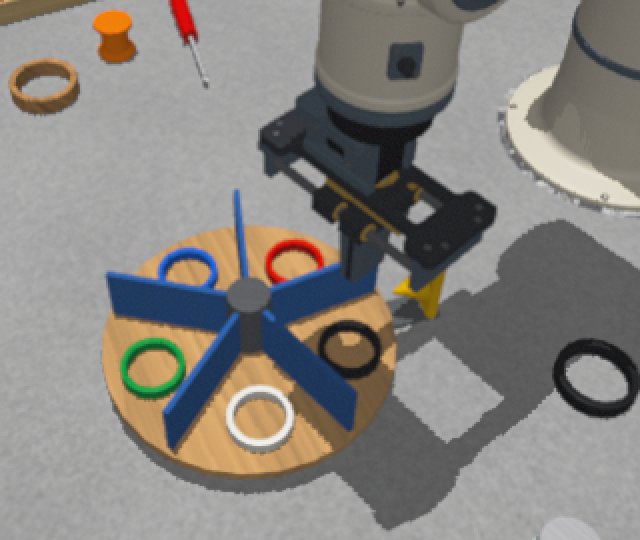

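Fingers shut, over the black bay beside the left divider, square to it. The white and black bangles are clear of the descent. Going down to z = 0.072, above the 50 mm bangle tops.

>>> step_arm --rows '[0,0,0,0,0,-35,0,0,0,0,0,0,-35,0,0,0,0,0,0,-32,0,0,0,0,0,0,-25,0,0,0,0,0,0,-15,0,0,0,0,0,0,0,0,0,0,0,0,0,0,0]'

```text
time: 2.28
eef_pos: [0.5048, 0.1894, 0.0727]
ee_rot: [-0.438, 3.11, 0.0]
ft_force: [0.2, 0.1, -0.1]
finger_gap: 0.0009
```

```bash
python3 - <<'E'
import numpy as np
A=np.array([567.4,97.3]);r=105
def C(th,d):
    c,s=np.cos(np.radians(th)),np.sin(np.radians(th));return A+r*np.array([c,s])+d*np.array([-s,c])
P=[C(105.8,36),C(105.8,27),C(105.8,19)]+[C(105.8-3*i,19) for i in range(1,15)]+[C(105.8-42.4,19),C(105.8-42.4,40)]
for a,b in zip(P,P[1:]):print((b-a).round(1),b.round(1))
E
```

```text
[8.7 2.5] [512.8 191. ]
[7.7 2.2] [520.5 193.2]
[5.1 2.3] [525.6 195.5]
[5.2 2.1] [530.8 197.5]
[5.3 1.8] [536.1 199.3]
[5.4 1.5] [541.5 200.8]
[5.5 1.2] [546.9 202. ]
[5.5 0.9] [552.4 203. ]
[5.5 0.6] [558.  203.6]
[5.6 0.3] [563.6 203.9]
[5.6 0.1] [569.2 204. ]
[ 5.6 -0.2] [574.7 203.8]
[ 5.6 -0.5] [580.3 203.2]
[ 5.5 -0.8] [585.8 202.4]
[ 5.5 -1.1] [591.3 201.3]
[ 5.4 -1.4] [596.7 199.9]
[ 0.7 -0.2] [597.4 199.7]
[-18.8   9.4] [578.6 209.1]
```

>>> step_arm --rows '[0,0,0,5,1.4,0,0,0,0,0,4,1.1,0,0,0,0,0,4,1.1,0,0,0,0,0,3,1,0,0,0,0,-0.0524,5.1,2.3,0,0,0,0,-0.0524,5.2,2.1,0,0,0,0,-0.0524,5.3,1.8,0,0,0,0,-0.0524,5.4,1.5,0,0]'

```text
time: 3.28
eef_pos: [0.5412, 0.2012, 0.0717]
ee_rot: [0.107, -3.139, 0.001]
ft_force: [-1.7, -2.5, 0.9]
finger_gap: 0.0005
```

>>> step_arm --rows '[0,0,-0.0524,5.5,1.2,0,0,0,0,-0.0524,5.5,0.9,0,0,0,0,-0.0524,5.5,0.6,0,0,0,0,-0.0524,5.6,0.3,0,0]'

```text
time: 3.78
eef_pos: [0.5633, 0.2042, 0.0718]
ee_rot: [-0.222, -3.133, 0.0]
ft_force: [-2.9, -1.9, 1.8]
finger_gap: 0.0008
```

```bash
python3 - <<'E'
from plan import *
s=ctrl.read_state();print(s["time"],s["eef_pos"],s["ft_force"])
cv2.imwrite("pics/s2.png",capture("scene")[150:420,180:500,::-1].repeat(2,0).repeat(2,1))
E
```

```text
3.775 [0.56326985 0.20424157 0.07175085] [-2.89162832 -1.89112844  1.82157092]
```

View pics/s2.png

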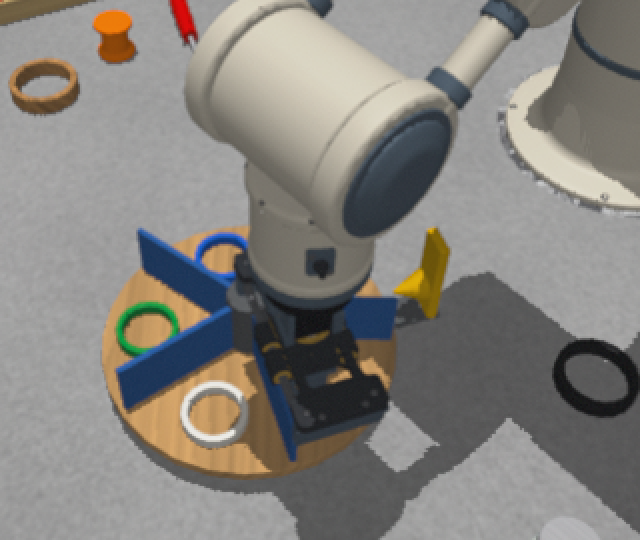

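The carousel has turned about 24° with about 3 N of push, and the bangles in view sit in mid-bay. I'll push the rest of the way and back off.

>>> step_arm --rows '[0,0,-0.0524,5.6,0.1,0,0,0,0,-0.0524,5.6,-0.2,0,0,0,0,-0.0524,5.6,-0.5,0,0,0,0,-0.0524,5.5,-0.8,0,0,0,0,-0.0524,5.5,-1.1,0,0,0,0,-0.0524,5.4,-1.4,0,0,0,0,0,0.7,-0.2,0,0,0,0,0,0,0,0,0]'

```text
time: 4.82
eef_pos: [0.5974, 0.2003, 0.0719]
ee_rot: [0.705, 3.061, 0.0]
ft_force: [-0.2, -0.7, 0.1]
finger_gap: 0.0003
```

>>> step_arm --rows '[0,0,0,-6,3,0,0,0,0,0,-12,6,0,0,0,0,0,0,0,30,0,0,0,0,0,0,50,0,0,0,0,-10,40,50,0,0,0,0,-20,60,20,0,0,0,0,-20,60,0,0,0,0,0,-20,60,0,0]'

```text
time: 5.82
eef_pos: [0.5097, 0.4249, 0.2194]
ee_rot: [0.707, 3.061, 0.001]
ft_force: [1.4, -0.1, 0.0]
finger_gap: 0.0006
```

>>> step_arm --rows '[0,0,0,-40,45,0,0,0,0,0,-40,45,0,0,0,0,0,0,0,0,0]'

```text
time: 6.2
eef_pos: [0.4272, 0.5158, 0.2188]
ee_rot: [-0.699, -3.062, -0.0]
ft_force: [0.0, -1.1, -0.4]
finger_gap: 0.0003
```

```bash
python3 - <<'E'
from plan import *
a=capture("top")[160:300,220:360,::-1]; b=capture("scene")[235:395,220:420,::-1]
a=cv2.resize(a,None,fx=4,fy=4,interpolation=cv2.INTER_CUBIC);b=cv2.resize(b,None,fx=4,fy=3.75,interpolation=cv2.INTER_CUBIC)
cv2.imwrite("pics/t3.png",a);cv2.imwrite("pics/s3.png",b);print(ctrl.read_state()["time"],ctrl.read_state()["eef_pos"])
E
```

```text
6.3 [0.43014308 0.51323503 0.21886806]
```

View pics/t3.png

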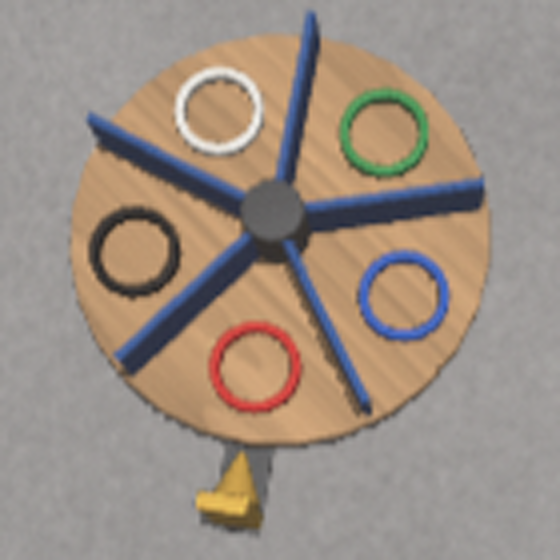

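View pics/s3.png

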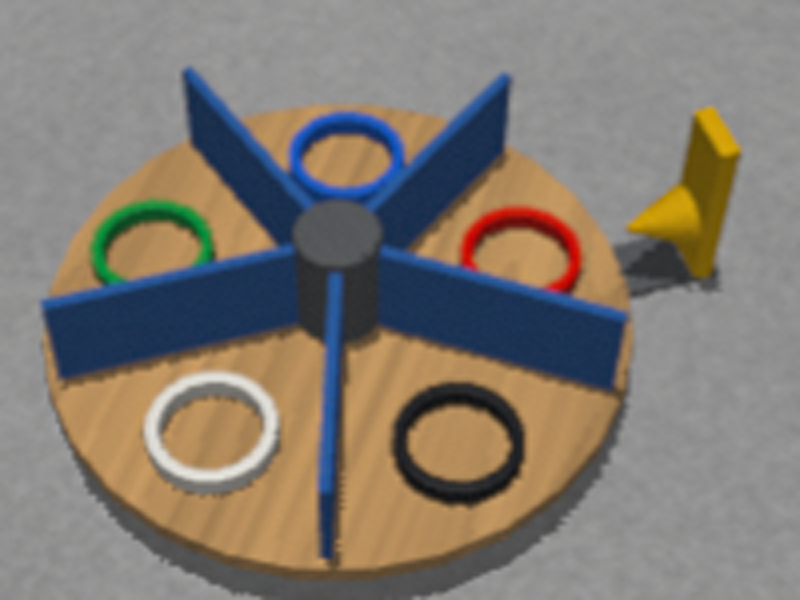

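```bash
python3 - <<'E'
from plan import *
for n,r,t in (("top",T(255,366),T(241,450)),("scene",S(521,250),S(628,227))):
  for Ax in (A,):
    P=px2w(n,r,.050)[:2]-Ax;Q=px2w(n,t,.044)[:2]-Ax;u=Q/np.hypot(*Q)
    print(n,P,np.hypot(*P),"along",P@u,"side",u[0]*P[1]-u[1]*P[0])
for k,uv in dict(blk=T(135,251),wht=T(219,110),grn=T(384,131),blu=T(403,295)).items(): print(k,np.hypot(*(px2w("top",uv,.05)[:2]-A)))
E
```

```text
top [-0.09607633  0.01665615] 0.09750942315610993 along 0.09750860111806896 side -0.00040039010305689335
scene [-0.0972696   0.01296032] 0.09812922626731777 along 0.09812818138516224 side -0.0004528419847434628
blk 0.10299375974026186
wht 0.09918921004547095
grn 0.10240924333893796
blu 0.09743344330514483
```

Both cameras put red within 1 mm of the pointer line. The robot is clear, so I'm handing in.

```bash
python3 -c "
from workcell import ctrl
print(ctrl.sign_off())"
```

```text
the job is handed in; nothing more can be done
None
```

I pushed one divider about 42° clockwise with the shut fingertips, at about 3–4 N in the readings taken. The fingertips stayed about 20 mm above the bangles. I then backed the arm well clear and handed the job in at about 6.3 s.

- **Alignment:** both cameras put the red bangle about 0.4 mm sideways of the pointer line (limit 15 mm) and about 98 mm from the axis, on the pointer's side.
- **Other bangles:** the other four measured 97–103 mm from the axis and looked flat in their bays.
- **Robot:** it was touching nothing at hand-in.
- **Not checked:** I did not measure the carousel's speed, though nothing was pushing it for over a second before the last pictures. I also did not re-measure the jar, mug and other table items, but the arm passed over the table at about 0.21 m, well above them.
- **Disagreement:** the two cameras differed by about 4–7 mm on the pointer tip and 3 mm on the hub, but gave the same sideways result. No check failed.

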